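# Bring the label roll to the front of the bench carousel and lock it

### The job

The bench carousel is bolted fast with the wrong pocket at the front, and the roll of labels is needed next. Push the locking bolt outward by its upright knob to free the tray, turn the tray by pushing the finger posts on its rim until the pocket with the label roll faces front, over the steel pointer toward you, then push the bolt fully home into its notch so that the tray is locked again. Only push with the fingertips: do not pick up, tip over or shove what stands in the pockets, and leave the things lying around in place.

Things in the scene. Friction and masses are not known exactly. Their poses are not given: they have to be found in the camera images.
- stand: Fixed round stand of the carousel: foot plate 224 mm across, 7 mm thick. Origin: on the turning axis, on the worktop. Its own -x direction is the FRONT, toward the robot (turned at most 0.2 rad). The locking bolt's bracket runs outward at 252 degrees counter-clockwise from its +x seen from above (front right seen from the robot), to 238 mm from the axis; its two guide blocks are 38 mm high.
- front_mark (a point): Steel pointer wedge fixed on a tongue of the stand; it marks the front. 16 mm long, 22 mm wide, top 20 mm above the worktop. This point: its tip's top, 136 mm in front of the turning axis.
- carousel (a joint): Turning of the tray about its upright axis, rad, 0 at the start, growing counter-clockwise seen from above, no stops. About 1 N at the rim turns it; it stays where left. Grey tray 260 mm across, floor (black mat) at z = 18 mm, rim 14 mm thick up to z = 32 mm, hub (radius 26 mm) to z = 53 mm, five dividers to z = 54 mm making five equal pockets of 72 degrees, each with a rim notch at its middle.
- notch (a point): Notch in the tray's rim at the middle of the pocket that is at the front at the start (all five pockets have one): 16 mm wide, its mouth flaring to 29 mm, so that the bolt draws the tray true from about 4 degrees off. This point: mouth of the notch, 130 mm from the axis, z = 25 mm; it turns with the tray. Whenever the bolt sits in a notch, one pocket points exactly to the front.
- bolt (a joint): Slide of the locking bolt, m: 0 = fully home (nose in a rim notch, tray locked; so at the start), 0.024 = fully drawn outward, away from the axis, along its bracket. The tray is free from about 0.018 on. The bolt, a 12 mm round rod 25 mm above the worktop, stays where it is left; about 2 N moves it.
- bolt_knob (a point): The bolt's upright black knob, 14 to 18 mm across, from z = 30 mm to z = 66 mm, 172 mm from the axis when the bolt is home and 196 mm when drawn. This point: on the knob's axis at z = 52 mm; it moves with the bolt.
- post_0 (a point): Upright black finger post on the carousel's rim, 14 mm across, from the rim (z = 32 mm) to z = 100 mm, 122 mm from the turning axis, at the end of a divider. This point: on the post's axis at z = 82 mm; it turns with the carousel.
- post_1 (a point): Upright black finger post on the carousel's rim, 14 mm across, from the rim (z = 32 mm) to z = 100 mm, 122 mm from the turning axis, at the end of a divider. This point: on the post's axis at z = 82 mm; it turns with the carousel.
- post_2 (a point): Upright black finger post on the carousel's rim, 14 mm across, from the rim (z = 32 mm) to z = 100 mm, 122 mm from the turning axis, at the end of a divider. This point: on the post's axis at z = 82 mm; it turns with the carousel.
- post_3 (a point): Upright black finger post on the carousel's rim, 14 mm across, from the rim (z = 32 mm) to z = 100 mm, 122 mm from the turning axis, at the end of a divider. This point: on the post's axis at z = 82 mm; it turns with the carousel.
- post_4 (a point): Upright black finger post on the carousel's rim, 14 mm across, from the rim (z = 32 mm) to z = 100 mm, 122 mm from the turning axis, at the end of a divider. This point: on the post's axis at z = 82 mm; it turns with the carousel.
- jar_1_mid (a point): Small sample jar with a white screw lid, 48 mm across, 66 mm high, standing loose in a pocket. This point: its centre, 33 mm above the tray floor.
- label_roll_mid (a point): Roll of blank white labels, 69 mm across, 50 mm high, upright with an open bore; loose in one of the pockets not at the front, its middle about 71 mm from the turning axis, on the pocket's centre line. This point: its centre, 25 mm above the tray floor.
- jar_2_mid (a point): Small sample jar with a white screw lid, 48 mm across, 66 mm high, standing loose in a pocket. This point: its centre, 33 mm above the tray floor.
- clip_mid (a point): Black spring clip (bulldog clip), 35x32x27 mm, loose in a pocket. This point: 10 mm above the tray floor.
- jar_3_mid (a point): Small sample jar with a white screw lid, 48 mm across, 66 mm high, standing loose in a pocket. This point: its centre, 33 mm above the tray floor.
- tape_measure: Pocket tape measure, 36x74x63 mm, standing on the worktop to the left of the carousel, near the front edge; bystander. Origin: centre of its underside.
- stapler: Stapler, 32x124x36 mm, on the worktop at the front right; bystander. Origin: centre of its underside.
- mouse: Computer mouse, 115x62x37 mm, to the right of the carousel; bystander. Origin: centre of its underside.
- pen: Marker pen lying down, 18 mm thick, 131 mm long, near the front edge; bystander. Origin: centre of its underside.
There are look-alikes about, which are no part of the job. There is more than one size of the part that bears label_roll_mid; the job needs the middle-sized.

How it is judged:
On the way, in this order (a step that is already met when the one before it is completed fails the run):
1. the bolt is drawn and the tray is free (value of joint bolt above 0.016 m), for 0.1 s.
2. the label roll is at the front, the bolt still drawn (x of label_roll_mid in the frame of stand below -0.05 m and y of label_roll_mid in the frame of stand between -0.02 and 0.02 m and value of joint bolt above 0.01 m), for 0.1 s.
At the end, for the whole second after the job is handed in: The label roll's centre lies over 50 mm in front of the turning axis, within 20 mm of the front line; the bolt is home within 3 mm; the tray is still; all contents stand upright on the tray floor inside the rim; tape measure, stapler, mouse and pen moved less than 25 mm (x of label_roll_mid in the frame of stand below -0.05 m and y of label_roll_mid in the frame of stand between -0.02 and 0.02 m and value of joint bolt below 0.003 m and velocity of joint carousel between -0.05 and 0.05 rad/s and height (world z) of jar_1_mid between 0.041 and 0.063 m and horizontal distance between each of jar_1_mid, label_roll_mid, jar_2_mid, clip_mid, jar_3_mid and stand below 0.105 m and angle between each of jar_1_mid, label_roll_mid, jar_2_mid, clip_mid, jar_3_mid's own z axis and vertical below 0.25 rad and height (world z) of label_roll_mid between 0.033 and 0.055 m and height (world z) of jar_2_mid between 0.041 and 0.063 m and height (world z) of clip_mid between 0.018 and 0.04 m and height (world z) of jar_3_mid between 0.041 and 0.063 m and distance of each of tape_measure, stapler, mouse, pen from where it was at the start of the episode below 0.025 m); the robot touches nothing.
It fails at once if something in the pockets is lifted, tipped over or taken out (height (world z) of any of jar_1_mid, jar_2_mid, jar_3_mid above 0.076 m or angle between any of jar_1_mid, label_roll_mid, jar_2_mid, clip_mid, jar_3_mid's own z axis and vertical above 0.6 rad or horizontal distance between any of jar_1_mid, label_roll_mid, jar_2_mid, clip_mid, jar_3_mid and stand above 0.12 m or height (world z) of label_roll_mid above 0.068 m or height (world z) of clip_mid above 0.053 m).
It fails at once if the robot shoves the things in the pockets (more than 5 N) (contact force between any of the fingers, the arm and jar_1 above 5 N or contact force between any of the fingers, the arm and label_roll above 5 N or contact force between any of the fingers, the arm and jar_2 above 5 N or contact force between any of the fingers, the arm and clip above 5 N or contact force between any of the fingers, the arm and jar_3 above 5 N).
It fails at once if a thing lying round the carousel is moved more than 25 mm (distance of any of tape_measure, stapler, mouse, pen from where it was at the start of the episode above 0.025 m).
It also fails if it takes over 61 s, if anything falls off the work surface, if the arm or the gripper's body presses on something with over 40 N, if the wrist force passes 120 N, or if a joint passes its speed limit or range.

### The arm

A 7-joint arm with a two-finger parallel gripper is mounted at the origin on a cart in front of the work surface, level with it; the furniture and walls round the work are solid. World frame = base frame: x ahead of the robot, y to its left, z up, the work surface at z = 0. Lengths are in m, angles in rad, forces in N, time in s.
With the tool pointing down it reaches from about 0.425 to 0.875 m from the base axis. Payload 4.7 kg.
Tool frame: the origin (TCP) lies between the finger pads; the fingertips stand 11 mm ahead of it and the grasp point (between the pads) lies 8 mm behind it (ctrl.tip_reach is the distance from the TCP to the fingertips, in m); z points along the fingers, y is the direction in which the jaws open and shut (so a half turn about z gives the same grasp; the last joint's range is limited). The gripper opens to 87 mm and grips with 3 to 60 N. Pads are 19 mm wide; open, the fingers measure 117 mm over their backs; the gripper's body (75 mm by 190 mm) begins 51 mm behind the grasp point.
Start: joints at [1.164, 0.321, -0.07, 1.45, 0.023, 1.371, -0.057], TCP at [0.266, -0.593, 0.234] pointing down, gripper open.
Joint ranges: [-2.86, 2.86], [-0.3, 2.09], [-1.38, 1.24], [0.06, 2.45], [-1.56, 4.7], [0.09, 2.05], [-2.69, 2.69]. Speed limits (rad/s): [2.57, 2.57, 3.14, 3.14, 3.14, 3.14, 3.14].

### API

Orientations are given as a rotation vector (axis times angle).
In Python, from bench import ctrl gives the robot as it stands. The module is installed in compiled form; this text tells all that it offers.
- The arm moves only by the tool move_arm, never from a script. Its argument "rows" is a list of rows, each an object with "xyz": the shift along the tool's x, y, z in cm, a list of three; "twist": the turn, a rotation vector about the tool's x, y, z in rad, a list of three; "grip": the closure, from 0 (fully open) to 1 (shut). A call has 1 to 5 rows; each row is the pose to reach, as a shift and turn from the pose commanded when the call began, along the tool's axes at that moment; what a row does not reach only later rows make up. A row lasts 1/10 s, in which the tool goes at most 50 mm and 8.59 degrees, less where a joint would pass 70% of its speed; a pose out of reach is approached as far as the arm can. A call with a gripper value outside its range is refused whole. The fingers move at their own pace and stop on an object; "force" is the grip in N (left out, the last holds). Time passes only in rows, so rows that repeat a pose let the fingers close. It gives the time, the measured TCP pose, the force and the opening at its end, in the units of the state.
- ctrl.get_state(): the state, without advancing time (a new reading comes with each control period).
- ctrl.get_image(name): name is "side" or "top" or "wrist"; returns (picture, depth): 420x560x3 uint8, blue, green, red; 420x560 float32, m along the optical axis (not along the pixel's ray), 0 where there is no reading.
- ctrl.camera_info(name): a dict with "mtx" (3x3 intrinsics, pixels), "k1" (the pictures are not rectified: a ray, as slopes to the right and down, at radius r is drawn at 1 + k1 r^2 times it, then the intrinsics apply), "world_from_camera" (4x4, takes a point from camera to world coordinates). Camera axes: x right, y down, z forward; pixel columns grow to the right and rows downward; lengths in m; the calibration is good to about 2 mm. A picture is of the moment at which its call begins: read the wrist's pose just before it. camera_info takes no time and is no camera call; for the wrist camera it gives the pose at the moment of the call.
- ctrl.close_job(): hands the job in, once; it reports no verdict.
The state is a dict: "time": time; "joint_positions": joint angles; "qd": joint speeds; "joint_torque": joint torques, N m; "position": TCP position; "tool_rot": TCP orientation; "ft_force": force on the tool from outside, world axes, zero at the start; "torque": the same for the moment, N m; "grip_width": opening from 0.0 (shut) to 1.0 (fully open).
Only numpy, scipy, OpenCV 4.12 (cv2) and the standard library are available. Lean on these libraries where they do the work, as an engineer would, in place of code of your own. Each camera call takes 0.05 s, during which the arm holds its last target. There are 200 camera calls.

## Working session

There is one attempt and no reset: what is moved stays moved. The work goes in short steps, Python scripts to look and compute and a tool call to move; the robot and the scene stay as the last step left them, time stands still between calls to the robot, and variables do not carry over. Pictures are saved under pics/ and viewed, about 8 in all and at most 12, crops included, and the job is handed in when it is done.

Besides the shell and the picture viewer there is one more tool, called after "Request:" in YAML: its name, and indented under it one key for each argument. move_arm: Moves the arm, as the interface text tells. Its arguments: {"type":"object","properties":{"rows":{"type":"array"},"force":{"type":"number"}},"required":["rows"]}

```bash
mkdir -p pics
cat > h.py <<'E'
import numpy as np, cv2
from bench import ctrl
from scipy.spatial.transform import Rotation as R
def snap(n,fn=None):
    info=ctrl.camera_info(n); im,d=ctrl.get_image(n)
    if fn: cv2.imwrite('pics/'+fn,im)
    return im,d,info
def cloud(d,info):
    K=info['mtx'];v,u=np.mgrid[:d.shape[0],:d.shape[1]].astype(float)
    p=cv2.undistortPoints(np.stack([u.ravel(),v.ravel()],1)[:,None],np.array(K),np.array([info['k1'],0,0,0.]))[:,0]
    z=d.ravel(); P=np.c_[p[:,0]*z,p[:,1]*z,z]; T=np.array(info['world_from_camera'])
    W=P@T[:3,:3].T+T[:3,3]; W[z==0]=np.nan
    return W.reshape(*d.shape,3)
def proj(X,info):
    T=np.linalg.inv(np.array(info['world_from_camera'])); c=np.atleast_2d(X)@T[:3,:3].T+T[:3,3]
    return cv2.projectPoints(c,np.zeros(3),np.zeros(3),np.array(info['mtx']),np.array([info['k1'],0,0,0.]))[0][:,0]
E
python3 - <<'E'
from h import *
for n in ('top','side'):
    im,d,i=snap(n,n+'0.png'); np.savez('/tmp/'+n,d=d,im=im); print(n,i)
s=ctrl.get_state();print(s)
E
```

```text
top {'mtx': array([[439.37435249,   0.        , 271.84727892],
       [  0.        , 439.37435249, 201.79887938],
       [  0.        ,   0.        ,   1.        ]]), 'k1': -0.12248291634440615, 'world_from_camera': array([[ 6.37766416e-03, -9.91149327e-01,  1.32598406e-01,
         4.05488093e-01],
       [-9.99979652e-01, -6.34048263e-03,  7.02642686e-04,
        -5.63299041e-02],
       [ 1.44314062e-04, -1.32600189e-01, -9.91169597e-01,
         1.16744848e+00],
       [ 0.00000000e+00,  0.00000000e+00,  0.00000000e+00,
         1.00000000e+00]])}
side {'mtx': array([[428.83380274,   0.        , 283.20184131],
       [  0.        , 428.83380274, 210.69012657],
       [  0.        ,   0.        ,   1.        ]]), 'k1': 0.028972215705055822, 'world_from_camera': array([[-0.76301566, -0.47357336,  0.43992656,  0.08220471],
       [-0.64630476,  0.56934669, -0.50806939,  0.49859617],
       [-0.0098626 , -0.67199153, -0.74049316,  0.86803023],
       [ 0.        ,  0.        ,  0.        ,  1.        ]])}
{'time': 0.1, 'joint_positions': array([ 1.16408398,  0.32176443, -0.07008262,  1.45155131,  0.0226033 ,
        1.37078985, -0.0568481 ]), 'qd': array([-5.25341770e-04, -1.37780036e-03,  1.30281465e-03, -2.07519172e-03,
       -7.67211604e-05, -5.77741640e-04, -1.13215424e-03]), 'joint_torque': array([-5.58576903e-04, -4.92573345e+01, -4.05927720e-01, -3.13399315e+01,
       -6.41170051e-02,  3.94251966e-02,  6.51048231e-05]), 'position': array([ 0.26528758, -0.5928807 ,  0.2325616 ]), 'tool_rot': array([-3.07065412e+00, -6.55916554e-01,  7.13013322e-04]), 'ft_force': array([0.53216664, 0.20650143, 0.58009845]), 'torque': array([ 0.00335574, -0.02893098, -0.01114595]), 'grip_width': 1.0028531959455926}
```

View pics/top0.png

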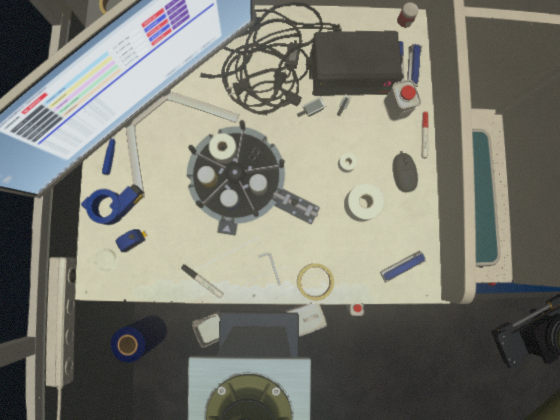

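View pics/side0.png

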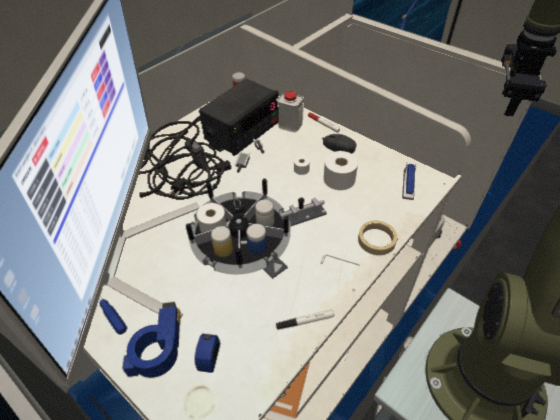

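The top view shows the carousel hub near (236,172), the label roll at (222,146) back left, the pointer at (228,228), and the bolt bracket running out to (315,210). Next I measure these from depth.

Run:
```python
from h import *
from scipy.optimize import least_squares
i=ctrl.camera_info('top'); z=np.load('/tmp/top.npz'); W=cloud(z['d'],i); im=z['im']
print('axis px',W[172,236],'roll',W[140,222],W[146,213],'table',W[250,150])
sub=W[110:245,170:330]
c0=W[172,236,:2]
# rim fit
P=sub.reshape(-1,3);P=P[~np.isnan(P[:,0])]
r=np.hypot(*(P[:,:2]-c0).T); m=(abs(P[:,2]-.032)<.005)&(r>.11)&(r<.14); Q=P[m]
f=lambda p:np.hypot(Q[:,0]-p[0],Q[:,1]-p[1])-p[2]
s=least_squares(f,[*c0,.123],loss='soft_l1',f_scale=.004);print('rim',s.x,m.sum())
def comps(lo,hi,rmax=.26):
    zz=W[...,2]; rr=np.hypot(W[...,0]-s.x[0],W[...,1]-s.x[1])
    M=((zz>lo)&(zz<hi)&(rr<rmax)).astype(np.uint8)
    n,l,st,ce=cv2.connectedComponentsWithStats(M)
    for k in range(1,n):
        if st[k,4]>=3:
            X=W[l==k]; c=X.mean(0); dx=c[:2]-s.x[:2]
            print(st[k,4],ce[k].round(1),c.round(4),'r',np.hypot(*dx).round(4),'ang',np.degrees(np.arctan2(dx[1],dx[0])).round(1),'ext',np.ptp(X[:,:2],0).round(3))
print('posts');comps(.088,.115)
print('60-87');comps(.058,.087)
c=cv2.resize(im[100:250,160:335],None,fx=4.5,fy=4,interpolation=cv2.INTER_CUBIC)
c=cv2.resize(im[100:250,160:335],None,fx=4,fy=4,interpolation=cv2.INTER_CUBIC);cv2.imwrite('pics/c0.png',c)
```

```text
axis px [0.63076393 0.03725476 0.05776881] roll [0.71316435 0.07440099 0.06680434] [0.69549848 0.09646791 0.07290439] table [0.42963329 0.2684014  0.00264853]
rim [0.6314294  0.04083996 0.12165467] 1274
posts
22 [241.3 122.7] [0.7497 0.0228 0.0986] r 0.1196 ang -8.7 ext [0.012 0.01 ]
28 [190.8 147.5] [0.6848 0.1489 0.0983] r 0.1205 ang 63.7 ext [0.014 0.013]
24 [281.1 161.1] [ 0.6508 -0.0779  0.0986] r 0.1203 ang -80.7 ext [0.01 0.01]
7 [232.7 192. ] [0.5738 0.0419 0.0887] r 0.0577 ang 178.9 ext [0.01  0.003]
29 [198.4 202.7] [0.5452 0.1254 0.0975] r 0.1208 ang 135.6 ext [0.012 0.012]
26 [254.7 211.7] [ 0.5237 -0.0137  0.0981] r 0.1207 ang -153.1 ext [0.013 0.012]
60-87
23 [242.  126.8] [0.7467 0.0229 0.0732] r 0.1167 ang -8.9 ext [0.01  0.013]
482 [222.1 146.3] [0.696  0.0736 0.0685] r 0.0724 ang 26.9 ext [0.066 0.067]
19 [193.2 151.1] [0.6816 0.1469 0.0743] r 0.1173 ang 64.7 ext [0.011 0.012]
11 [280.9 164.8] [ 0.6467 -0.078   0.074 ] r 0.1198 ang -82.7 ext [0.003 0.01 ]
243 [206.7 175. ] [0.6178 0.1092 0.0817] r 0.0697 ang 101.2 ext [0.043 0.042]
6 [234.  171.8] [0.6309 0.0423 0.059 ] r 0.0016 ang 108.7 ext [0.008 0.005]
263 [257.7 183. ] [ 0.5979 -0.0197  0.0824] r 0.0692 ang -119.0 ext [0.043 0.043]
255 [228.8 198.2] [0.5591 0.052  0.082 ] r 0.0732 ang 171.2 ext [0.044 0.044]
37 [293.8 201.2] [ 0.5547 -0.111   0.0651] r 0.1701 ang -116.8 ext [0.016 0.015]
11 [201.5 204.7] [0.5434 0.1215 0.0725] r 0.1194 ang 137.5 ext [0.011 0.007]
5 [255.8 214.8] [ 0.5186 -0.0157  0.0751] r 0.1262 ang -153.4 ext [0.003 0.008]
```

View pics/c0.png

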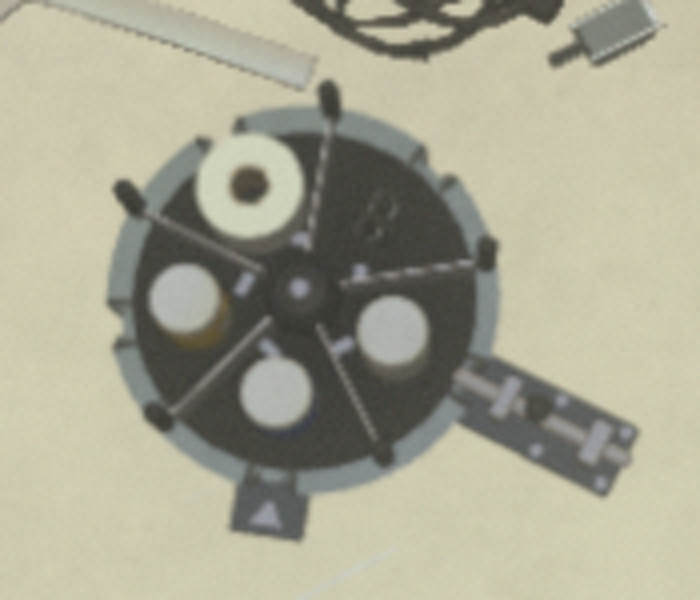

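The top view crop puts the roll at crop (250,185), the pointer at (268,512), the knob at (538,403) and the five posts on the rim. The measurements match the description:
- **Axis:** (0.631, 0.041).
- **Front:** at 171.4°.
- **Bolt direction:** -116.6°.
- **Roll:** at 27°, so it needs +144° counter-clockwise.

Next I write the planner and approach the inner side of the knob.

```bash
cat >> h.py <<'E'
A=np.array([.631,.041])
def plan(p,yaw):  # yaw of tool x (deg), tool z down
    s=ctrl.get_state(); r=R.from_rotvec(s['tool_rot'])
    t=R.from_euler('z',yaw,degrees=True)*R.from_euler('x',180,degrees=True)
    print('t',round(s['time'],2),'pos',s['position'].round(4),'F',s['ft_force'].round(1),'q',s['joint_positions'].round(2),'x-yaw',np.degrees(np.arctan2(*r.as_matrix()[[1,0],0])).round(1))
    print('xyz cm',(r.inv().apply(np.array(p)-s['position'])*100).round(2),'twist',(r.inv()*t).as_rotvec().round(3))
def pol(r,a): return A+r*np.array([np.cos(np.radians(a)),np.sin(np.radians(a))])
E
python3 -c "
from h import *
plan([*pol(.149,-116.6),.15],63.4)"
```

```text
t 0.1 pos [ 0.2653 -0.5929  0.2326] F [0.5 0.2 0.6] q [ 1.16  0.32 -0.07  1.45  0.02  1.37 -0.06] x-yaw 24.1
xyz cm [ 47.75 -33.47   8.31] twist [-0.002 -0.    -0.686]
```

Request:
move_arm:
  rows:
    - {"xyz":[3,-2.2,0],"twist":[0,0,0],"grip":1}
    - {"xyz":[6.4,-4.5,0],"twist":[0,0,0],"grip":1}
    - {"xyz":[9.6,-6.7,0],"twist":[0,0,0],"grip":1}
    - {"xyz":[12.8,-9,0],"twist":[0,0,0],"grip":1}
    - {"xyz":[16,-11.2,0],"twist":[0,0,0],"grip":1}

```text
time: 0.6
position: [0.3662, -0.424, 0.2331]
tool_rot: [-3.072, -0.656, 0.001]
ft_force: [0.7, -0.6, 0.1]
grip_width: 0.628
```

Request:
move_arm:
  rows:
    - {"xyz":[3.2,-2.2,0],"twist":[0,0,0],"grip":1}
    - {"xyz":[6.4,-4.5,0],"twist":[0,0,0],"grip":1}
    - {"xyz":[9.6,-6.7,0],"twist":[0,0,0],"grip":1}
    - {"xyz":[12.8,-9,0],"twist":[0,0,0],"grip":1}
    - {"xyz":[16,-11.2,0],"twist":[0,0,0],"grip":1}

```text
time: 1.1
position: [0.4664, -0.2565, 0.2333]
tool_rot: [-3.072, -0.656, 0.001]
ft_force: [-0.2, -0.5, 0.4]
grip_width: 0.172
```

Request:
move_arm:
  rows:
    - {"xyz":[3.2,-2.2,0],"twist":[0,0,-0.1],"grip":1}
    - {"xyz":[6.4,-4.5,0],"twist":[0,0,-0.2],"grip":1}
    - {"xyz":[9.6,-6.7,0],"twist":[0,0,-0.33],"grip":1}
    - {"xyz":[12.8,-9,0],"twist":[0,0,-0.45],"grip":1}
    - {"xyz":[15.5,-11,0],"twist":[0,0,-0.57],"grip":1}

```text
time: 1.6
position: [0.5632, -0.0922, 0.2332]
tool_rot: [-2.759, -1.502, 0.0]
ft_force: [0.7, -0.9, -0.4]
grip_width: 0.007
```

```bash
python3 -c "
from h import *
plan([*pol(.149,-116.6),.11],63.4)"
```

```text
t 1.6 pos [ 0.5632 -0.0922  0.2332] F [ 0.7 -0.9 -0.4] q [ 0.58  0.19 -0.52  1.64  0.1   1.34 -0.53] x-yaw 57.1
xyz cm [ 0.05  0.1  12.32] twist [-0.   -0.   -0.11]
```

Request:
move_arm:
  rows:
    - {"xyz":[0,0.1,3],"twist":[0,0,-0.11],"grip":1}
    - {"xyz":[0,0.1,6],"twist":[0,0,-0.11],"grip":1}
    - {"xyz":[0,0.1,9],"twist":[0,0,-0.11],"grip":1}
    - {"xyz":[0,0.1,12.3],"twist":[0,0,-0.11],"grip":1}
    - {"xyz":[0,0.1,12.3],"twist":[0,0,-0.11],"grip":1}

```text
time: 2.1
position: [0.5594, -0.0946, 0.1056]
tool_rot: [-2.672, -1.64, 0.011]
ft_force: [-0.2, 0.7, -0.3]
grip_width: 0.006
```

```bash
python3 -c "
from h import *
snap('top','t1.png'); a=cv2.imread('pics/t1.png')[120:240,220:340]
b=snap('wrist')[0]
a=cv2.resize(a,(420,420),interpolation=cv2.INTER_CUBIC)
cv2.imwrite('pics/m1.png',cv2.resize(np.hstack([a,b]),(800,343)))
plan([*pol(.149,-116.6),.058],63.4)"
```

```text
t 2.2 pos [ 0.5632 -0.0949  0.1105] F [ 0.3 -0.8  0.9] q [ 0.57  0.29 -0.52  1.78  0.16  1.11 -0.47] x-yaw 63.1
xyz cm [ 0.29 -0.02  5.25] twist [-0.001  0.    -0.006]
```

View pics/m1.png

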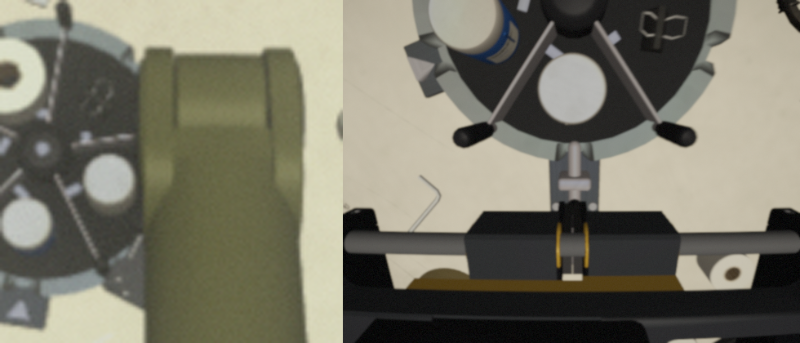

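The wrist view is lined up along the bolt line, but the black thing at about (573,205) could be either the knob or the fingertips. Depth will tell.

```bash
python3 -c "
from h import *
im,d,i=snap('wrist'); W=cloud(d,i); print(np.array(i['world_from_camera'])[:3,3])
rel=W[...,:2]-A; u=np.array([np.cos(np.radians(-116.6)),np.sin(np.radians(-116.6))])
for v in range(200,345,6):
    c=161+120; print(v,W[v,278:286:7].round(3).tolist(),(rel[v,281]@u).round(4))
s=ctrl.get_state(); T=R.from_rotvec(s['tool_rot']).as_matrix()[:,2]
print('tip px',proj(s['position']+.011*T,i),'knob top',proj([*pol(.172,-116.6),.066],i))
plan([*pol(.148,-116.6),.058],63.4)
"
```

```text
[ 0.5984172  -0.02652916  0.26120768]
200 [[0.571, -0.076, 0.03], [0.575, -0.079, 0.028]] 0.1313
206 [[0.569, -0.08, 0.029], [0.573, -0.083, 0.029]] 0.1359
212 [[0.567, -0.084, 0.031], [0.571, -0.087, 0.029]] 0.1407
218 [[0.565, -0.087, 0.035], [0.57, -0.089, 0.036]] 0.144
224 [[0.563, -0.091, 0.038], [0.568, -0.093, 0.037]] 0.1479
230 [[0.561, -0.095, 0.037], [0.566, -0.097, 0.037]] 0.1527
236 [[0.558, -0.101, 0.03], [0.562, -0.104, 0.029]] 0.1599
242 [[0.555, -0.106, 0.03], [0.56, -0.109, 0.028]] 0.1648
248 [[0.556, -0.106, 0.043], [0.56, -0.109, 0.039]] 0.1652
254 [[0.567, -0.086, 0.107], [0.57, -0.088, 0.106]] 0.142
260 [[0.567, -0.085, 0.115], [0.57, -0.087, 0.114]] 0.1418
266 [[0.567, -0.086, 0.121], [0.57, -0.087, 0.121]] 0.1426
272 [[0.567, -0.086, 0.127], [0.569, -0.088, 0.126]] 0.1445
278 [[0.567, -0.086, 0.134], [0.57, -0.087, 0.134]] 0.1478
284 [[0.567, -0.086, 0.139], [0.57, -0.087, 0.14]] 0.1508
290 [[0.578, -0.066, 0.184], [0.579, -0.066, 0.184]] 0.1188
296 [[0.577, -0.067, 0.185], [0.579, -0.068, 0.185]] 0.1205
302 [[0.577, -0.067, 0.187], [0.578, -0.069, 0.186]] 0.1214
308 [[0.576, -0.069, 0.187], [0.578, -0.07, 0.187]] 0.1228
314 [[0.575, -0.071, 0.185], [0.576, -0.073, 0.185]] 0.1254
320 [[0.562, -0.096, 0.148], [0.564, -0.097, 0.149]] 0.1612
326 [[0.56, -0.099, 0.148], [0.563, -0.1, 0.148]] 0.2641
332 [[0.559, -0.101, 0.148], [0.562, -0.102, 0.149]] 0.2717
338 [[0.504, -0.206, -0.001], [0.51, -0.21, -0.001]] 0.2793
344 [[0.574, -0.074, 0.195], [0.575, -0.075, 0.195]] 0.1284
tip px [[282.10186779 265.53146921]] knob top [[280.20795547 270.768019  ]]
t 2.25 pos [ 0.5643 -0.095   0.1118] F [ 0.1 -0.2  0.5] q [ 0.57  0.29 -0.52  1.78  0.16  1.11 -0.47] x-yaw 63.1
xyz cm [ 0.35 -0.13  5.38] twist [ 0.001 -0.001 -0.006]
```

Request:
move_arm:
  rows:
    - {"xyz":[0.35,-0.1,0],"twist":[0,0,0],"grip":1}
    - {"xyz":[0.35,-0.1,1.5],"twist":[0,0,0],"grip":1}
    - {"xyz":[0.35,-0.1,3.5],"twist":[0,0,0],"grip":1}
    - {"xyz":[0.35,-0.1,5.3],"twist":[0,0,0],"grip":1}
    - {"xyz":[0.35,-0.1,5.3],"twist":[0,0,0],"grip":1}

```text
time: 2.75
position: [0.5621, -0.0911, 0.055]
tool_rot: [-2.675, -1.642, 0.005]
ft_force: [-1.1, 0.2, 0.1]
grip_width: 0.006
```

Request:
move_arm:
  rows:
    - {"xyz":[0,0,0],"twist":[0,0,0],"grip":1}
    - {"xyz":[0,0,0],"twist":[0,0,0],"grip":1}

```text
time: 2.95
position: [0.5651, -0.0914, 0.0586]
tool_rot: [2.676, 1.643, 0.002]
ft_force: [-0.3, 0.7, -0.3]
grip_width: 0.009
```

```bash
python3 -c "
from h import *
plan([*pol(.179,-116.6),.058],63.4)
"
```

```text
t 2.95 pos [ 0.5651 -0.0914  0.0586] F [-0.3  0.7 -0.3] q [ 0.55  0.35 -0.51  1.82  0.2   1.01 -0.51] x-yaw 63.1
xyz cm [-3.11 -0.02  0.06] twist [ 0.002 -0.    -0.006]
```

Request:
move_arm:
  rows:
    - {"xyz":[-0.6,0,0],"twist":[0,0,0],"grip":1}
    - {"xyz":[-1.2,0,0],"twist":[0,0,0],"grip":1}
    - {"xyz":[-1.8,0,0],"twist":[0,0,0],"grip":1}
    - {"xyz":[-2.4,0,0],"twist":[0,0,0],"grip":1}
    - {"xyz":[-2.8,0,0],"twist":[0,0,0],"grip":1}

```text
time: 3.45
position: [0.5515, -0.1172, 0.0579]
tool_rot: [2.678, 1.642, 0.001]
ft_force: [2.0, 1.6, 0.7]
grip_width: 0.002
```

Request:
move_arm:
  rows:
    - {"xyz":[-0.1,0,0],"twist":[0,0,0],"grip":1}
    - {"xyz":[-0.2,0,0],"twist":[0,0,0],"grip":1}
    - {"xyz":[-0.3,0,0],"twist":[0,0,0],"grip":1}
    - {"xyz":[-0.3,0,0],"twist":[0,0,0],"grip":1}

```text
time: 3.85
position: [0.5501, -0.1191, 0.0575]
tool_rot: [2.677, 1.643, -0.0]
ft_force: [1.4, 0.6, 0.7]
grip_width: 0.011
```

```bash
python3 -c "
from h import *
plan([*pol(.16,-116.6),.058],63.4)
im,d,i=snap('wrist'); W=cloud(d,i); rel=W[...,:2]-A
u=np.array([np.cos(np.radians(-116.6)),np.sin(np.radians(-116.6))]);w=np.array([-u[1],u[0]])
r=rel@u;t=rel@w
m=(abs(t)<.012)&(r>.1)&(r<.25)
for lo,hi in ((.033,.045),(.045,.06),(.06,.075)):
    k=m&(W[...,2]>lo)&(W[...,2]<hi); print(lo,k.sum(),np.percentile(r[k],[0,5,50,95,100]).round(4) if k.any() else '')
cv2.imwrite('pics/w2.png',im[:,100:460])
"
```

```text
t 3.85 pos [ 0.5501 -0.1191  0.0575] F [1.4 0.6 0.7] q [ 0.6   0.33 -0.5   1.85  0.19  1.01 -0.45] x-yaw 63.1
xyz cm [ 1.93  0.06 -0.05] twist [ 0.     0.    -0.006]
0.033 895 [0.1215 0.144  0.1488 0.1545 0.1552]
0.045 367 [0.1674 0.1677 0.1692 0.1698 0.1702]
0.06 494 [0.1674 0.1677 0.1694 0.1728 0.1787]
```

View pics/w2.png

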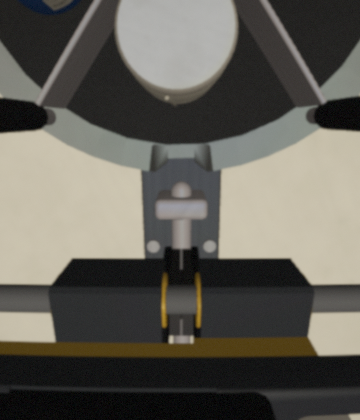

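The bolt nose at (181,190) is now clear of the notch in the rim, so the bolt is drawn. Next I lift off and go to the near left post.

Request:
move_arm:
  rows:
    - {"xyz":[0.5,0,0],"twist":[0,0,0],"grip":1}
    - {"xyz":[0.5,0,-2],"twist":[0,0,0],"grip":1}
    - {"xyz":[0.5,0,-5],"twist":[0,0,0],"grip":1}
    - {"xyz":[0.5,0,-8.5],"twist":[0,0,0],"grip":1}
    - {"xyz":[0.5,0,-8.5],"twist":[0,0,0],"grip":1}

```text
time: 4.4
position: [0.5552, -0.1147, 0.1472]
tool_rot: [2.672, 1.64, 0.007]
ft_force: [0.8, 0.0, -0.0]
grip_width: 0.008
```

```bash
python3 -c "
from h import *
plan([*pol(.131,117),.14],27)
im,d,i=snap('top'); W=cloud(d,i)
m=(W[...,2]>.09)&(W[...,2]<.112)&(np.hypot(*(W[...,:2]-A).transpose(2,0,1))<.135)&(np.hypot(*(W[...,:2]-A).transpose(2,0,1))>.105)
n,l,st,ce=cv2.connectedComponentsWithStats(m.astype(np.uint8))
for k in range(1,n):
  c=W[l==k].mean(0)-[*A,0]; print(st[k,4],np.hypot(*c[:2]).round(3),np.degrees(np.arctan2(c[1],c[0])).round(1))
"
```

```text
t 4.4 pos [ 0.5552 -0.1147  0.1472] F [ 0.8  0.  -0. ] q [ 0.61  0.24 -0.52  1.76  0.13  1.17 -0.41] x-yaw 63.1
xyz cm [ 25.03 -10.89   0.66] twist [ 0.007 -0.003  0.63 ]
22 0.12 -8.7
27 0.121 63.4
27 0.12 135.3
26 0.12 -153.0
```

Request:
move_arm:
  rows:
    - {"xyz":[3,-1.3,0],"twist":[0,0,0.1],"grip":1}
    - {"xyz":[6,-2.6,0],"twist":[0,0,0.2],"grip":1}
    - {"xyz":[9,-3.9,0],"twist":[0,0,0.3],"grip":1}
    - {"xyz":[12,-5.2,0],"twist":[0,0,0.4],"grip":1}
    - {"xyz":[15,-6.5,0],"twist":[0,0,0.5],"grip":1}

```text
time: 4.95
position: [0.561, 0.0496, 0.1408]
tool_rot: [-3.003, -0.923, 0.005]
ft_force: [0.5, -0.1, 0.4]
grip_width: -0.001
```

```bash
python3 -c "
from h import *
plan([*pol(.131,117),.14],27)"
```

```text
t 4.95 pos [0.561  0.0496 0.1408] F [ 0.5 -0.1  0.4] q [ 0.35  0.25 -0.56  1.77  0.14  1.17 -1.22] x-yaw 34.2
xyz cm [ 6.94 -8.35  0.07] twist [-0.001  0.003  0.125]
```

Request:
move_arm:
  rows:
    - {"xyz":[2,-2.5,0],"twist":[0,0,0.06],"grip":1}
    - {"xyz":[4.5,-5.5,0],"twist":[0,0,0.12],"grip":1}
    - {"xyz":[6.9,-8.3,0],"twist":[0,0,0.125],"grip":1}
    - {"xyz":[6.9,-8.3,0],"twist":[0,0,0.125],"grip":1}
    - {"xyz":[6.9,-8.3,0],"twist":[0,0,0.125],"grip":1}

```text
time: 5.45
position: [0.5711, 0.1569, 0.1409]
tool_rot: [3.052, 0.745, -0.005]
ft_force: [0.6, -0.6, 0.4]
grip_width: 0.005
```

```bash
python3 -c "
from h import *
plan([*pol(.131,117),.074],27)"
```

```text
t 5.45 pos [0.5711 0.1569 0.1409] F [ 0.6 -0.6  0.4] q [ 0.18  0.32 -0.59  1.7   0.19  1.19 -1.55] x-yaw 27.4
xyz cm [ 0.1  -0.05  6.69] twist [-0.001  0.003  0.007]
```

Request:
move_arm:
  rows:
    - {"xyz":[0.1,0,2],"twist":[0,0,0],"grip":1}
    - {"xyz":[0.1,0,4],"twist":[0,0,0],"grip":1}
    - {"xyz":[0.1,0,6.6],"twist":[0,0,0],"grip":1}
    - {"xyz":[0.1,0,6.6],"twist":[0,0,0],"grip":1}
    - {"xyz":[0.1,0,6.6],"twist":[0,0,0],"grip":1}

```text
time: 5.95
position: [0.5728, 0.1549, 0.076]
tool_rot: [3.053, 0.737, -0.003]
ft_force: [-0.0, 0.2, 0.3]
grip_width: 0.007
```

Request:
move_arm:
  rows:
    - {"xyz":[-0.79,0.02,0],"twist":[0,0,-0.06],"grip":1}
    - {"xyz":[-1.57,0.09,0],"twist":[0,0,-0.12],"grip":1}
    - {"xyz":[-2.34,0.21,0],"twist":[0,0,-0.18],"grip":1}
    - {"xyz":[-3.11,0.38,0],"twist":[0,0,-0.24],"grip":1}
    - {"xyz":[-3.87,0.59,0],"twist":[0,0,-0.3],"grip":1}

```text
time: 6.45
position: [0.5426, 0.1336, 0.0784]
tool_rot: [2.906, 1.191, 0.005]
ft_force: [0.6, 1.0, -0.1]
grip_width: 0.004
```

Request:
move_arm:
  rows:
    - {"xyz":[-0.79,0.02,0],"twist":[0,0,-0.06],"grip":1}
    - {"xyz":[-1.57,0.09,0],"twist":[0,0,-0.12],"grip":1}
    - {"xyz":[-2.34,0.21,0],"twist":[0,0,-0.18],"grip":1}
    - {"xyz":[-3.11,0.38,0],"twist":[0,0,-0.24],"grip":1}
    - {"xyz":[-3.87,0.59,0],"twist":[0,0,-0.3],"grip":1}

```text
time: 6.95
position: [0.519, 0.1024, 0.0784]
tool_rot: [2.695, 1.612, 0.004]
ft_force: [-0.5, 0.9, 0.7]
grip_width: 0.004
```

```bash
cat >> h.py <<'E'
def where():
    s=ctrl.get_state(); c=s['position'][:2]-A; r=R.from_rotvec(s['tool_rot']).as_matrix()
    print('t',round(s['time'],2),'r',np.hypot(*c).round(4),'ang',np.degrees(np.arctan2(c[1],c[0])).round(1)%360,'y-yaw+180',(np.degrees(np.arctan2(r[1,1],r[0,1]))+180).round(1)%360,'z',s['position'][2].round(4),'F',s['ft_force'].round(1),'q',s['joint_positions'].round(2))
def posts():
    im,d,i=snap('top'); W=cloud(d,i); rr=np.hypot(*(W[...,:2]-A).transpose(2,0,1))
    m=(W[...,2]>.09)&(W[...,2]<.112)&(rr<.135)&(rr>.105)
    n,l,st,ce=cv2.connectedComponentsWithStats(m.astype(np.uint8))
    for k in range(1,n):
        c=W[l==k].mean(0)-[*A,0]; a=np.degrees(np.arctan2(c[1],c[0]))%360
        print(st[k,4],np.hypot(*c[:2]).round(3),a.round(1),'rot mod72',((a-63.4+36)%72-36).round(1))
    return im
E
python3 -c "
from h import *
where();posts()"
```

```text
t 6.95 r 0.1277 ang 151.3 y-yaw+180 151.8 z 0.0784 F [-0.5  0.9  0.7] q [ 0.37  0.26 -0.68  1.91  0.19  1.03 -0.89]
27 0.12 15.4 rot mod72 24.0
27 0.122 304.1 rot mod72 24.7
25 0.12 231.7 rot mod72 24.3
```

Request:
move_arm:
  rows:
    - {"xyz":[-0.79,-0.08,0],"twist":[0,0,-0.06],"grip":1}
    - {"xyz":[-1.57,-0.11,0],"twist":[0,0,-0.12],"grip":1}
    - {"xyz":[-2.34,0.0,0],"twist":[0,0,-0.18],"grip":1}
    - {"xyz":[-3.11,0.18,0],"twist":[0,0,-0.24],"grip":1}
    - {"xyz":[-3.87,0.39,0],"twist":[0,0,-0.3],"grip":1}

```text
time: 7.5
position: [0.5044, 0.0664, 0.0782]
tool_rot: [2.424, 1.995, 0.004]
ft_force: [0.3, 0.8, 1.2]
grip_width: 0.003
```

Request:
move_arm:
  rows:
    - {"xyz":[-0.79,0.02,0],"twist":[0,0,-0.06],"grip":1}
    - {"xyz":[-1.57,0.09,0],"twist":[0,0,-0.12],"grip":1}
    - {"xyz":[-2.34,0.21,0],"twist":[0,0,-0.18],"grip":1}
    - {"xyz":[-3.11,0.38,0],"twist":[0,0,-0.24],"grip":1}
    - {"xyz":[-3.87,0.59,0],"twist":[0,0,-0.3],"grip":1}

```text
time: 8.0
position: [0.5027, 0.0271, 0.0782]
tool_rot: [2.099, 2.334, 0.003]
ft_force: [0.4, 1.1, 0.8]
grip_width: 0.005
```

Request:
move_arm:
  rows:
    - {"xyz":[-0.79,0.02,0],"twist":[0,0,-0.06],"grip":1}
    - {"xyz":[-1.57,0.09,0],"twist":[0,0,-0.12],"grip":1}
    - {"xyz":[-2.34,0.21,0],"twist":[0,0,-0.18],"grip":1}
    - {"xyz":[-3.11,0.38,0],"twist":[0,0,-0.24],"grip":1}
    - {"xyz":[-3.87,0.59,0],"twist":[0,0,-0.3],"grip":1}

```text
time: 8.5
position: [0.5127, -0.0107, 0.0781]
tool_rot: [1.726, 2.622, 0.002]
ft_force: [1.0, 1.4, 0.1]
grip_width: 0.003
```

```bash
python3 -c "
from h import *
where();posts()"
```

```text
t 8.5 r 0.1291 ang 203.6 y-yaw+180 203.3 z 0.0781 F [1.  1.4 0.1] q [ 0.65  0.24 -0.74  1.95  0.19  1.02  0.22]
21 0.12 355.7 rot mod72 4.3
28 0.12 68.7 rot mod72 5.3
24 0.121 284.4 rot mod72 5.0
26 0.12 140.4 rot mod72 5.0
```

Request:
move_arm:
  rows:
    - {"xyz":[-0.79,0.02,0],"twist":[0,0,-0.06],"grip":1}
    - {"xyz":[-1.57,0.09,0],"twist":[0,0,-0.12],"grip":1}
    - {"xyz":[-2.34,0.21,0],"twist":[0,0,-0.18],"grip":1}
    - {"xyz":[-3.11,0.38,0],"twist":[0,0,-0.24],"grip":1}
    - {"xyz":[-3.87,0.59,0],"twist":[0,0,-0.3],"grip":1}

```text
time: 9.05
position: [0.5328, -0.0438, 0.0777]
tool_rot: [1.317, 2.851, 0.001]
ft_force: [-0.0, 1.1, 1.2]
grip_width: 0.005
```

Request:
move_arm:
  rows:
    - {"xyz":[-0.79,0.02,0],"twist":[0,0,-0.06],"grip":1}
    - {"xyz":[-1.57,0.09,0],"twist":[0,0,-0.12],"grip":1}
    - {"xyz":[-2.34,0.21,0],"twist":[0,0,-0.18],"grip":1}
    - {"xyz":[-3.11,0.38,0],"twist":[0,0,-0.24],"grip":1}
    - {"xyz":[-3.87,0.59,0],"twist":[0,0,-0.3],"grip":1}

```text
time: 9.55
position: [0.5622, -0.0694, 0.0776]
tool_rot: [0.876, 3.016, 0.0]
ft_force: [1.0, 1.1, -0.4]
grip_width: 0.005
```

Request:
move_arm:
  rows:
    - {"xyz":[-0.79,0.02,0],"twist":[0,0,-0.06],"grip":1}
    - {"xyz":[-1.57,0.09,0],"twist":[0,0,-0.12],"grip":1}
    - {"xyz":[-2.34,0.21,0],"twist":[0,0,-0.18],"grip":1}
    - {"xyz":[-3.11,0.38,0],"twist":[0,0,-0.24],"grip":1}
    - {"xyz":[-3.87,0.59,0],"twist":[0,0,-0.3],"grip":1}

```text
time: 10.05
position: [0.5978, -0.0852, 0.0775]
tool_rot: [0.416, 3.114, -0.0]
ft_force: [-1.7, 0.6, 0.3]
grip_width: 0.001
```

```bash
python3 -c "
from h import *
snap('side');where();im=posts();cv2.imwrite('pics/t3.png',cv2.resize(im[100:250,160:335],None,fx=3,fy=3))"
```

```text
t 10.1 r 0.1309 ang 255.9 y-yaw+180 254.9 z 0.0775 F [ 0.4 -0.9  0.4] q [ 0.75  0.47 -0.81  1.72  0.38  1.11  1.13]
25 0.12 337.8 rot mod72 -13.6
28 0.12 49.6 rot mod72 -13.8
25 0.12 121.4 rot mod72 -14.0
25 0.121 193.0 rot mod72 -14.4
```

View pics/t3.png

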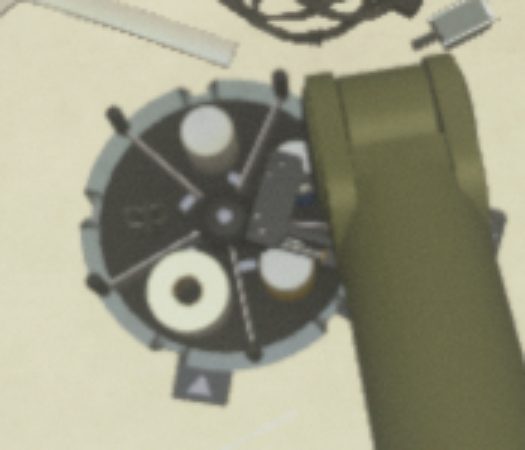

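The roll at (187,290) is nearly at the front, with about 14° left to turn.

Request:
move_arm:
  rows:
    - {"xyz":[-0.79,0.02,0],"twist":[0,0,-0.06],"grip":1}
    - {"xyz":[-1.5,0.08,0],"twist":[0,0,-0.115],"grip":1}
    - {"xyz":[-2.15,0.18,0],"twist":[0,0,-0.165],"grip":1}
    - {"xyz":[-2.7,0.28,0],"twist":[0,0,-0.21],"grip":1}
    - {"xyz":[-2.95,0.34,0],"twist":[0,0,-0.227],"grip":1}

```text
time: 10.65
position: [0.6268, -0.09, 0.077]
tool_rot: [0.064, 3.141, -0.001]
ft_force: [-1.2, -0.4, 1.4]
grip_width: 0.008
```

Request:
move_arm:
  rows:
    - {"xyz":[0,0,0],"twist":[0,0,0],"grip":1}
    - {"xyz":[0,0,0],"twist":[0,0,0],"grip":1}

```text
time: 10.85
position: [0.6267, -0.0899, 0.0768]
tool_rot: [0.064, 3.141, -0.001]
ft_force: [0.6, 0.6, 1.0]
grip_width: 0.002
```

```bash
python3 -c "
from h import *
where();posts()"
```

```text
t 10.85 r 0.131 ang 268.1 y-yaw+180 267.7 z 0.0768 F [0.6 0.6 1. ] q [ 0.74  0.54 -0.83  1.65  0.43  1.15  1.33]
25 0.12 349.4 rot mod72 -2.0
24 0.12 61.4 rot mod72 -2.0
26 0.121 133.2 rot mod72 -2.2
26 0.12 204.9 rot mod72 -2.5
```

Request:
move_arm:
  rows:
    - {"xyz":[-0.25,0,0],"twist":[0,0,-0.02],"grip":1}
    - {"xyz":[-0.47,0.01,0],"twist":[0,0,-0.036],"grip":1}
    - {"xyz":[-0.47,0.01,0],"twist":[0,0,-0.036],"grip":1}
    - {"xyz":[-0.47,0.01,0],"twist":[0,0,-0.036],"grip":1}

```text
time: 11.3
position: [0.6317, -0.0898, 0.0766]
tool_rot: [0.005, 3.141, 0.0]
ft_force: [0.0, 0.4, -0.2]
grip_width: 0.005
```

```bash
python3 -c "
from h import *
where();posts()"
```

```text
t 11.3 r 0.1308 ang 270.3 y-yaw+180 269.8 z 0.0766 F [ 0.   0.4 -0.2] q [ 0.73  0.56 -0.83  1.63  0.44  1.15  1.36]
22 0.12 351.4 rot mod72 -0.0
26 0.12 63.3 rot mod72 -0.1
26 0.12 135.1 rot mod72 -0.3
25 0.121 206.6 rot mod72 -0.8
```

Request:
move_arm:
  rows:
    - {"xyz":[0.6,0,0],"twist":[0,0,0],"grip":1}
    - {"xyz":[1.2,0,0],"twist":[0,0,0],"grip":1}
    - {"xyz":[1.2,0,-3],"twist":[0,0,0],"grip":1}
    - {"xyz":[1.2,0,-7],"twist":[0,0,0],"grip":1}
    - {"xyz":[1.2,0,-7],"twist":[0,0,0],"grip":1}

```text
time: 11.85
position: [0.6223, -0.0895, 0.1522]
tool_rot: [0.004, 3.133, -0.003]
ft_force: [0.7, 0.1, 0.5]
grip_width: 0.009
```

Request:
move_arm:
  rows:
    - {"xyz":[0,0,0],"twist":[0,0,0.13],"grip":1}
    - {"xyz":[0,0,0],"twist":[0,0,0.26],"grip":1}
    - {"xyz":[0,0,0],"twist":[0,0,0.4],"grip":1}
    - {"xyz":[0,0,0],"twist":[0,0,0.54],"grip":1}
    - {"xyz":[0,0,0],"twist":[0,0,0.68],"grip":1}

```text
time: 12.35
position: [0.6187, -0.0899, 0.146]
tool_rot: [-1.06, -2.957, 0.001]
ft_force: [0.2, 0.3, -0.4]
grip_width: 0.007
```

Request:
move_arm:
  rows:
    - {"xyz":[0,0,0],"twist":[0,0,0.13],"grip":1}
    - {"xyz":[0,0,0],"twist":[0,0,0.26],"grip":1}
    - {"xyz":[0,0,0],"twist":[0,0,0.4],"grip":1}
    - {"xyz":[0,0,0],"twist":[0,0,0.54],"grip":1}
    - {"xyz":[0,0,0],"twist":[0,0,0.68],"grip":1}

```text
time: 12.85
position: [0.6188, -0.0899, 0.1461]
tool_rot: [-1.986, -2.434, 0.001]
ft_force: [-0.5, -0.1, -0.4]
grip_width: 0.008
```

Request:
move_arm:
  rows:
    - {"xyz":[0,0,0],"twist":[0,0,0.13],"grip":1}
    - {"xyz":[0,0,0],"twist":[0,0,0.26],"grip":1}
    - {"xyz":[0,0,0],"twist":[0,0,0.4],"grip":1}
    - {"xyz":[0,0,0],"twist":[0,0,0.54],"grip":1}
    - {"xyz":[0,0,0],"twist":[0,0,0.68],"grip":1}

```text
time: 13.35
position: [0.6187, -0.0898, 0.146]
tool_rot: [-2.684, -1.633, 0.001]
ft_force: [-0.1, 0.7, -0.9]
grip_width: 0.011
```

```bash
python3 -c "
from h import *
where();posts();plan([*pol(.221,-116.6),.147],63.4)"
```

```text
t 13.35 r 0.1314 ang 264.6 y-yaw+180 152.6 z 0.146 F [-0.1  0.7 -0.9] q [ 0.52  0.37 -0.52  1.61  0.19  1.21 -0.52]
22 0.12 351.3 rot mod72 -0.1
25 0.121 63.4 rot mod72 0.0
28 0.12 135.3 rot mod72 -0.1
26 0.121 206.7 rot mod72 -0.7
t 13.4 pos [ 0.6188 -0.0898  0.1462] F [ 0.2 -0.4  0.5] q [ 0.52  0.37 -0.52  1.61  0.19  1.21 -0.52] x-yaw 62.3
xyz cm [-9.94 -4.58 -0.08] twist [-0.     0.    -0.019]
```

Request:
move_arm:
  rows:
    - {"xyz":[-3,-1.5,0],"twist":[0,0,-0.019],"grip":1}
    - {"xyz":[-6,-3,0],"twist":[0,0,-0.019],"grip":1}
    - {"xyz":[-9.9,-4.6,0],"twist":[0,0,-0.019],"grip":1}
    - {"xyz":[-9.9,-4.6,0],"twist":[0,0,-0.019],"grip":1}
    - {"xyz":[-9.9,-4.6,0],"twist":[0,0,-0.019],"grip":1}

```text
time: 13.9
position: [0.5326, -0.158, 0.1465]
tool_rot: [2.664, 1.665, -0.001]
ft_force: [1.0, 0.9, 0.4]
grip_width: 0.002
```

```bash
python3 -c "
from h import *
plan([*pol(.221,-116.6),.058],63.4)
im,d,i=snap('wrist'); W=cloud(d,i); rel=W[...,:2]-A
u=np.array([np.cos(np.radians(-116.6)),np.sin(np.radians(-116.6))]);w=np.array([-u[1],u[0]])
r=rel@u;t=rel@w
m=(abs(t)<.015)&(r>.1)&(r<.26)
for lo,hi in ((.033,.045),(.045,.06),(.06,.075),(.1,.14)):
    k=m&(W[...,2]>lo)&(W[...,2]<hi); print(lo,k.sum(),np.percentile(r[k],[0,5,50,95,100]).round(4) if k.any() else '',np.percentile(t[k],[5,95]).round(4) if k.any() else '')
"
```

```text
t 13.9 pos [ 0.5326 -0.158   0.1465] F [1.  0.9 0.4] q [ 0.69  0.22 -0.51  1.78  0.12  1.17 -0.3 ] x-yaw 64.0
xyz cm [ 0.11 -0.12  8.85] twist [0.    0.001 0.011]
0.033 1067 [0.1179 0.1452 0.1554 0.2192 0.2209] [-0.0133  0.0128]
0.045 30 [0.1866 0.1868 0.1886 0.2013 0.2033] [-0.0085  0.008 ]
0.06 393 [0.1867 0.1881 0.1945 0.2016 0.2037] [-0.0072  0.0063]
0.1 123 [0.2103 0.2104 0.2118 0.2125 0.2128] [-0.0067  0.0095]
```

Request:
move_arm:
  rows:
    - {"xyz":[0,-0.1,2],"twist":[0,0,0],"grip":1}
    - {"xyz":[0,-0.1,4.5],"twist":[0,0,0],"grip":1}
    - {"xyz":[0,-0.1,7],"twist":[0,0,0],"grip":1}
    - {"xyz":[0,-0.1,8.8],"twist":[0,0,0],"grip":1}
    - {"xyz":[0,-0.1,8.8],"twist":[0,0,0],"grip":1}

```text
time: 14.45
position: [0.5313, -0.1543, 0.0558]
tool_rot: [-2.657, -1.668, 0.004]
ft_force: [-0.3, -0.6, -0.9]
grip_width: 0.006
```

Request:
move_arm:
  rows:
    - {"xyz":[0.4,0,0],"twist":[0,0,0],"grip":1}
    - {"xyz":[0.9,0,0],"twist":[0,0,0],"grip":1}
    - {"xyz":[1.4,0,0],"twist":[0,0,0],"grip":1}
    - {"xyz":[1.9,0,0],"twist":[0,0,0],"grip":1}
    - {"xyz":[2.4,0,0],"twist":[0,0,0],"grip":1}

```text
time: 14.95
position: [0.5437, -0.135, 0.0593]
tool_rot: [2.662, 1.665, 0.001]
ft_force: [-0.8, -2.1, 1.0]
grip_width: 0.005
```

Request:
move_arm:
  rows:
    - {"xyz":[0.2,0,0],"twist":[0,0,0],"grip":1}
    - {"xyz":[0.4,0,0],"twist":[0,0,0],"grip":1}
    - {"xyz":[0.5,0,0],"twist":[0,0,0],"grip":1}
    - {"xyz":[0.6,0,0],"twist":[0,0,0],"grip":1}
    - {"xyz":[0.6,0,0],"twist":[0,0,0],"grip":1}

```text
time: 15.45
position: [0.5458, -0.1297, 0.0586]
tool_rot: [2.664, 1.666, 0.0]
ft_force: [0.1, -1.2, 0.2]
grip_width: 0.006
```

```bash
python3 -c "
from h import *
where()"
```

```text
t 15.45 r 0.1908 ang 243.5 y-yaw+180 154.0 z 0.0586 F [ 0.1 -1.2  0.2] q [ 0.62  0.33 -0.5   1.85  0.19  1.01 -0.41]
```

Request:
move_arm:
  rows:
    - {"xyz":[0.1,0,0],"twist":[0,0,0],"grip":1}
    - {"xyz":[0.2,0,0],"twist":[0,0,0],"grip":1}
    - {"xyz":[0.2,0,0],"twist":[0,0,0],"grip":1}

```text
time: 15.75
position: [0.5467, -0.1278, 0.0585]
tool_rot: [2.663, 1.666, 0.0]
ft_force: [-0.0, -1.6, -0.1]
grip_width: 0.003
```

Request:
move_arm:
  rows:
    - {"xyz":[0.1,0,0],"twist":[0,0,0],"grip":1}
    - {"xyz":[0.2,0,0],"twist":[0,0,0],"grip":1}
    - {"xyz":[0.2,0,0],"twist":[0,0,0],"grip":1}

```text
time: 16.05
position: [0.5467, -0.1276, 0.0585]
tool_rot: [2.664, 1.664, -0.003]
ft_force: [-2.3, -4.2, 2.5]
grip_width: 0.006
```

```bash
python3 -c "
from h import *
where()"
```

```text
t 16.05 r 0.1885 ang 243.4 y-yaw+180 154.0 z 0.0585 F [-2.3 -4.2  2.5] q [ 0.62  0.33 -0.5   1.85  0.19  1.01 -0.42]
```

Request:
move_arm:
  rows:
    - {"xyz":[0.2,0,0],"twist":[0,0,0],"grip":1}
    - {"xyz":[0.3,0,0],"twist":[0,0,0],"grip":1}
    - {"xyz":[0.3,0,0],"twist":[0,0,0],"grip":1}

```text
time: 16.35
position: [0.5468, -0.1275, 0.0585]
tool_rot: [2.664, 1.661, -0.009]
ft_force: [-4.4, -8.1, 4.7]
grip_width: 0.002
```

Request:
move_arm:
  rows:
    - {"xyz":[-0.7,0,0],"twist":[0,0,0],"grip":1}
    - {"xyz":[-1.5,0,0],"twist":[0,0,0],"grip":1}
    - {"xyz":[-1.5,0,-2],"twist":[0,0,0],"grip":1}
    - {"xyz":[-1.5,0,-5],"twist":[0,0,0],"grip":1}
    - {"xyz":[-1.5,0,-9],"twist":[0,0,0],"grip":1}

```text
time: 16.85
position: [0.5407, -0.1358, 0.1477]
tool_rot: [-2.659, -1.665, 0.003]
ft_force: [0.6, -0.2, -0.3]
grip_width: 0.004
```

Request:
move_arm:
  rows:
    - {"xyz":[-4,3,-1],"twist":[0,0,0],"grip":1}
    - {"xyz":[-8,6,-2],"twist":[0,0,0],"grip":1}
    - {"xyz":[-12,9,-3],"twist":[0,0,0],"grip":1}
    - {"xyz":[-16,9,-4],"twist":[0,0,0],"grip":1}
    - {"xyz":[-20,9,-5],"twist":[0,0,0],"grip":1}

```text
time: 17.35
position: [0.5356, -0.3572, 0.1982]
tool_rot: [-2.662, -1.666, -0.002]
ft_force: [0.5, 0.2, 0.1]
grip_width: 0.002
```

```bash
python3 -c "
from h import *
where();im=posts();i=ctrl.camera_info('top')
_,d,_=snap('top');W=cloud(d,i);rel=W[...,:2]-A;rr=np.hypot(rel[...,0],rel[...,1])
u=np.array([np.cos(np.radians(-116.6)),np.sin(np.radians(-116.6))]);m=(rr>.15)&(rr<.215)&(W[...,2]>.058)&(W[...,2]<.075)&(rel@u>.14)
print('knob',(rel@u)[m].mean() if m.any() else None,m.sum())
m=(W[...,2]>.063)&(W[...,2]<.076)&(rr<.11)
n,l,st,ce=cv2.connectedComponentsWithStats(m.astype(np.uint8))
a=np.radians(171.4-180); 
for k in range(1,n):
  if st[k,4]>100: c=W[l==k].mean(0)[:2]-A; print('roll stand frame',c@[np.cos(a),np.sin(a)],c@[-np.sin(a),np.cos(a)])
s=snap('side')[0]; cv2.imwrite('pics/f.png',np.hstack([cv2.resize(im[90:250,150:430],(480,274)),cv2.resize(s[150:300,150:350],(320,274))]))
z0=np.load('/tmp/top.npz')['im'];cv2.imwrite('pics/diff.png',cv2.absdiff(z0,im)[80:310,70:450])
"
```

```text
t 17.35 r 0.4095 ang 256.5 y-yaw+180 154.1 z 0.1982 F [0.5 0.2 0.1] q [ 0.87  0.35 -0.4   1.5   0.14  1.31 -0.  ]
22 0.12 351.3 rot mod72 -0.1
27 0.121 63.4 rot mod72 -0.0
26 0.12 279.3 rot mod72 -0.1
28 0.12 135.2 rot mod72 -0.2
25 0.121 206.6 rot mod72 -0.8
knob 0.17008924363700806 37
roll stand frame -0.0713987176067597 0.0028264865675207925
```

View pics/f.png

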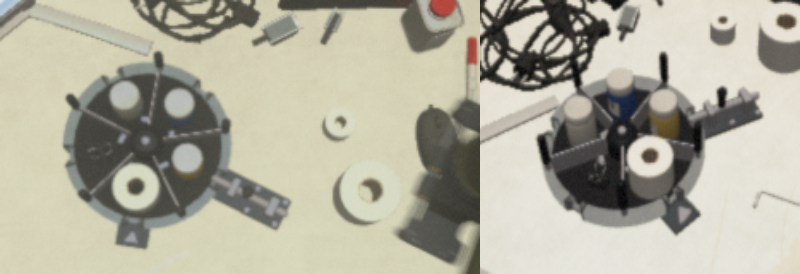

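View pics/diff.png

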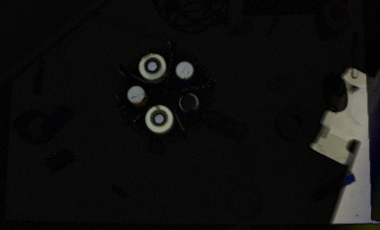

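The roll stands over the pointer (left half, about (135,187)) and all contents are upright. The knob is back at r = 0.1701, as at the start, and the difference image shows changes only in the pockets and where the arm is. I'm handing the job in.

```bash
python3 -c "
from bench import ctrl
ctrl.close_job(); print(ctrl.get_state()['time'])"
```

```text
the job is handed in; nothing more can be done
the job is handed in; nothing more can be done
```

The label roll is at the front and the tray is locked again; I handed the job in after about 17 s of robot time. I pushed the bolt out by its knob with the closed fingertips and turned the tray 144° counter-clockwise by one finger post. I then pushed the bolt in until it stopped, where the force rose to about 10 N with no further travel, and backed the arm away.

**Last checks:**
- **Roll:** its centre is 71 mm in front of the axis and 3 mm off the front line.
- **Tray:** four posts are within 0.2° of a full-pocket turn. One read 0.8° off, which I take as measurement noise.
- **Bolt:** the knob is at the same 170.1 mm radius as at the start, so the bolt is home.
- **Contents:** the jars, roll and clip look upright in their pockets in both views.
- **Bystanders:** nothing outside the carousel shows movement in the before-and-after pictures. The arm covered the mouse and stapler area, so I could not fully check those two; the fingers stayed well above them.

No check failed.

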